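# Feed one test tile and push it onto the glazing mat

## Robot

A 6-joint arm with a two-finger parallel gripper is mounted at the origin on the work surface. World frame = base frame: x ahead of the robot, y to its left, z up, the work surface at z = 0. Lengths are in m, angles in degrees, forces in N, time in s.
With the tool pointing down it reaches from about 0.275 to 0.85 m from the base axis. Payload 5.2 kg.
Tool frame: the origin (TCP) lies midway between the tips of the shut fingers; the grasp point (between the pads) lies 19 mm behind it; z points along the fingers, y is the direction in which the jaws open and shut (so a half turn about z gives the same grasp; the last joint's range is limited). The gripper opens to 85 mm and grips with 20 to 120 N. Pads are 22 mm wide; open, the fingers measure 114 mm over their backs; the gripper's body (76 mm by 85 mm) begins 54 mm behind the grasp point. The pads swing forward as they close: fully open they stand 13 mm farther back than shut.
Start: joints at [65.443, 14.817, 87.949, -0, 77.235, -11.62], TCP at [0.123, 0.536, 0.231] pointing down, gripper open.
Joint ranges: [-179.93, 179.93], [-52.35, 119.4], [10.71, 147.94], [-69.91, 249.91], [12.55, 155.21], [-178.61, 178.61]. Speed limits (degrees/s): [147.25, 147.25, 180, 180, 180, 180].

## Interface

Orientations are given as a 3x3 rotation matrix whose columns are the frame's x, y, z axes.
In Python, from rig import env gives the robot as it stands. The module is installed in compiled form; this text tells all that it offers.
- The arm moves only by the shell command python3 -m inch 'ROWS' [FORCE]. ROWS is a JSON object of lists of equal length, an entry for each row: "grip": the finger opening in cm, from 0 to 8.54; "linear": the shift along the tool's x, y, z in cm, a list of three; "spin": the turn about the tool's z in units of 6 degrees (1.0 is 6 degrees). A call has 1 to 8 rows; each row shifts and turns the pose as measured when the row begins, along the tool's axes as they then stand; what a row does not reach is not made up. A row lasts 1/12 s, in which the tool goes at most 41.7 mm and 7.16 degrees, less where a joint would pass 70% of its speed; a pose out of reach is approached as far as the arm can. A call is refused whole if a number of a shift passes 4.17 or a number of a turn 1, either way. A call with a gripper value outside its range is refused whole. The fingers move at their own pace and stop on an object; FORCE is the grip in N (left out, the last holds). Time passes only in rows, so rows that do not move let the fingers close. It gives the time, the measured TCP pose, the force and the opening at its end, in the units of the state.
- env.get_obs(): the state, without advancing time (a new reading comes with each control period).
- env.camera(name): name is "scene" or "top"; returns a dict with "pixels" (420x560x3 uint8, red, green, blue), "K" (3x3 intrinsics, pixels), "rvec" (rotation vector, rad) and "tvec" (3), from world to camera coordinates, as OpenCV has them. Camera axes: x right, y down, z forward; pixel columns grow to the right and rows downward; lengths in m; the calibration is good to about 2 mm. A picture is of the moment at which its call begins. There is no depth.
- env.hand_in(): hands the job in, once; it reports no verdict.
The state is a dict: "clock": time; "qpos": joint angles; "qvel": joint speeds; "joint_torque": joint torques, N m; "position": TCP position; "tcp_rot": TCP orientation; "ft_force": force on the tool from outside, world axes, zero at the start; "torque": the same for the moment, N m; "opening": opening from 0.0 (shut) to 1.0 (fully open).
Only numpy, scipy, OpenCV 4.12 (cv2) and the standard library are available. Lean on these libraries where they do the work, as an engineer would, in place of code of your own. Each camera call takes 0.05 s, during which the arm holds its last target. There are 200 camera calls.

## Task

Press the red plunger of the tile feeder all the way down, just once, and let it spring back up, so that a single clay test tile comes out of the slot. Then push that tile aside along the table, without picking it up, until the whole tile lies flat on the round blue mat. The other two tiles stay in the feeder, and the other things on the table stay where they are.

Things in the scene. Friction and masses are not known exactly. Their poses are not given: they have to be found in the camera images.
- feeder: tile feeder fixed to the table. Origin: on the table under the centre of its open-topped square aluminium magazine (62 x 62 mm, 46 mm high) holding three tiles stacked flat. Its -x axis points out of the delivery slot; the grey mechanism box (62 wide, 42 mm high) lies behind, x = +31 to +125 mm, and bears the plunger at x = +85, y = 0
- plunger_top (a point): centre of the flat top of the red round plunger cap, 36 mm diameter, 92 mm above the table when up, 58 mm when fully down. It moves straight down
- plunger (a joint): travel of the plunger in m: 0 up, 0.034 fully down (hard stop). A spring resists with 4 N at the top, 8 N at the bottom (more when pressed fast) and lifts it when let go. Pressed, it drives a blade that pushes the lowest tile out through the slot; as it rises the blade withdraws and the next tile drops down
- feeder_slot (a point): middle of the delivery slot at the foot of the magazine, on its front wall's outer face, 31 mm in front (-x) of the feeder's origin and 6 mm above the table. A tile that has come out lies flat on the table with its centre about 40 to 55 mm in front of this point
- tile1_center (a point): the lowest tile in the magazine, the one that comes out: square red-brown fired-clay test tile, 46 x 46 x 12 mm, about 40 g, smooth; this point is its centre (half-way up), its z axis is normal to the big face
- tile2_center (a point): the second tile from below: square red-brown fired-clay test tile, 46 x 46 x 12 mm, about 40 g, smooth; this point is its centre (half-way up), its z axis is normal to the big face
- tile3_center (a point): the top tile of the stack: square red-brown fired-clay test tile, 46 x 46 x 12 mm, about 40 g, smooth; this point is its centre (half-way up), its z axis is normal to the big face
- tile1_corner0 (a point): corner of the lowest tile (half-way up), at (+23, +23) mm from its centre along its own x and y
- tile1_corner1 (a point): corner of the lowest tile (half-way up), at (+23, -23) mm from its centre along its own x and y
- tile1_corner2 (a point): corner of the lowest tile (half-way up), at (-23, -23) mm from its centre along its own x and y
- tile1_corner3 (a point): corner of the lowest tile (half-way up), at (-23, +23) mm from its centre along its own x and y
- mat_blue: round blue mat, 130 mm diameter, let in flush with the table (no step to slide over); origin at its centre
- mat_green: round green mat of the same size, also flush, not used; origin at its centre
- jug_teal: bystander: teal glazed jug, 72 mm diameter, 100 mm high, with a handle on its +y side; origin under its centre
- jug_slate: bystander: slate-blue glazed jug, 72 mm diameter, 100 mm high, with a handle on its +y side; origin under its centre
- glaze_jar: bystander: closed amber glass glaze jar with black lid, 56 mm diameter, 65 mm high; origin under its centre
- beaker: bystander: beige clay beaker, 64 mm rim diameter, 70 mm high; origin under its centre
- brush: bystander: glaze brush lying flat, 170 mm long along its x; origin under its middle
- kidney: bystander: flat wooden smoothing rib lying flat, 95 x 45 x 12 mm; origin under its centre
Things that resemble listed ones, but are neither listed nor needed, are in the scene too. What is shaped like the part that bears tile3_center but green or grey is not meant.

How it is judged (in metres and radians):
On the way, in this order (a step that is already met when the one before it is completed fails the run):
1. the plunger is pressed fully down and the lowest tile is out in front of the slot (value of joint plunger above 0.03 m and x of tile1_center in the frame of feeder below -0.058 m), for 0.02 s.
2. the plunger has sprung back up and the tile is still out in front of the slot (value of joint plunger below 0.004 m and x of tile1_center in the frame of feeder below -0.058 m), for 0.1 s.
3. the whole tile lies on the blue mat (horizontal distance between each of tile1_corner0, tile1_corner1, tile1_corner2, tile1_corner3 and mat_blue below 0.067 m), for 0.2 s.
At the end, for the whole second after the job is handed in: All four corners of the ejected tile are within the blue mat's edge (2 mm tolerance), the tile lies flat on the table, the plunger is up, and the other two tiles lie stacked in the magazine, each within 8 mm of its axis (all of step 3 and height (world z) of each of tile1_center, tile2_center below 0.01 m and angle between tile1_center's own z axis and vertical below 0.1 rad and value of joint plunger below 0.004 m and x of tile2_center in the frame of feeder between -0.008 and 0.008 m and y of tile2_center in the frame of feeder between -0.008 and 0.008 m and x of tile3_center in the frame of feeder between -0.008 and 0.008 m and y of tile3_center in the frame of feeder between -0.008 and 0.008 m and height (world z) of tile3_center below 0.022 m); the robot touches nothing.
It fails at once if the ejected tile is lifted (its centre more than 18 mm above the table) (height (world z) of tile1_center above 0.018 m).
It fails at once if a second tile leaves the magazine, or a tile is lifted out of it (x of any of tile2_center, tile3_center in the frame of feeder below -0.02 m or height (world z) of tile2_center above 0.03 m or height (world z) of tile3_center above 0.042 m).
It fails at once if the plunger is pressed again after the tile has been pushed away (value of joint plunger above 0.012 m and horizontal distance between tile1_center and feeder above 0.13 m).
It fails at once if a bystander is moved by more than 30 mm (distance of any of jug_teal, jug_slate, glaze_jar, beaker, brush, kidney from where it was at the start of the episode above 0.03 m).
It fails at once if a jug, jar or beaker is tipped over (angle between any of jug_teal, jug_slate, glaze_jar, beaker's own z axis and vertical above 0.5 rad).
It also fails if it takes over 64 s, if anything falls off the work surface, if the arm or the gripper's body presses on something with over 40 N, if the wrist force passes 120 N, or if a joint passes its speed limit or range.

## Working session

There is one attempt and no reset: what is moved stays moved. The work goes in short steps, Python scripts to look and compute and a shell command to move; the robot and the scene stay as the last step left them, time stands still between calls to the robot, and variables do not carry over. Pictures are saved under pics/ and viewed, about 8 in all and at most 12, crops included, and the job is handed in when it is done.

```bash
mkdir -p pics
cat > h.py <<'E'
import numpy as np, cv2
from rig import env
def cam(n):
    c=env.camera(n); c['R']=cv2.Rodrigues(np.array(c['rvec'],float))[0]; c['t']=np.array(c['tvec'],float).ravel(); c['K']=np.array(c['K']); return c
def ray(c,u,v,z):
    d=c['R'].T@np.linalg.inv(c['K'])@np.array([u,v,1.]); o=-c['R'].T@c['t']; return o+d*(z-o[2])/d[2]
def proj(c,P):
    return cv2.projectPoints(np.array(P,float).reshape(-1,3),np.array(c['rvec'],float),c['t'],c['K'],None)[0].reshape(-1,2)
def save(c,n,crop=None,s=1):
    im=c['pixels'][:,:,::-1]
    if crop: im=im[crop[1]:crop[3],crop[0]:crop[2]]
    cv2.imwrite('pics/'+n,cv2.resize(im,None,fx=s,fy=s,interpolation=cv2.INTER_CUBIC))
def blobs(c,lo,hi,amin=30):
    h=cv2.cvtColor(c['pixels'],cv2.COLOR_RGB2HSV); m=cv2.inRange(h,np.array(lo),np.array(hi))
    n,l,s,ce=cv2.connectedComponentsWithStats(m)
    return [(s[i].tolist(),ce[i].round(1).tolist(),l==i) for i in range(1,n) if s[i][4]>=amin]
E
python3 - <<'E'
from h import *
for n in('top','scene'):
    c=cam(n); save(c,n+'1.png',s=1.4); print(n,-c['R'].T@c['t'])
o=env.get_obs(); print(o['clock'],o['tcp_rot'],o['opening'])
E
```

```text
top [ 0.44474928 -0.03239344  1.12083539]
scene [ 1.44047305 -0.50111689  0.83558961]
0.1 [[-9.74610370e-01  2.23906525e-01 -7.03579114e-04]
 [ 2.23907380e-01  9.74609171e-01 -1.56493327e-03]
 [ 3.35315885e-04 -1.68273675e-03 -9.99998528e-01]] 0.997265877458781
```

View pics/top1.png

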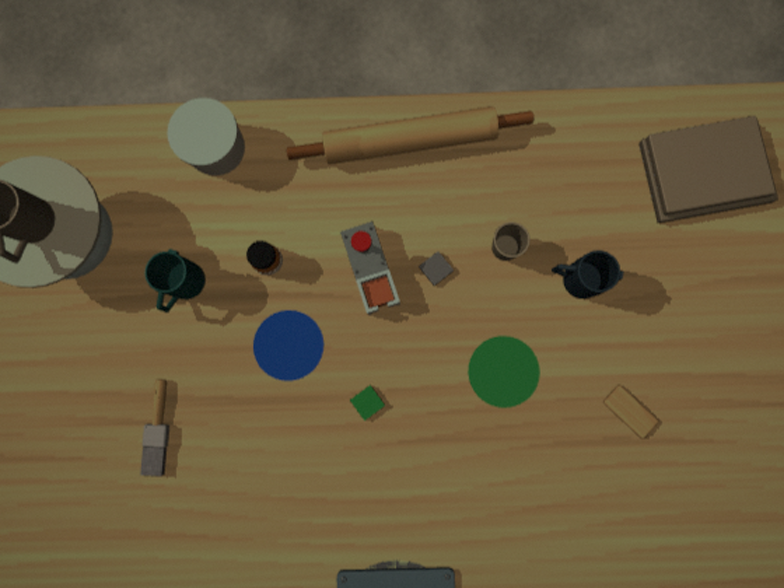

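View pics/scene1.png

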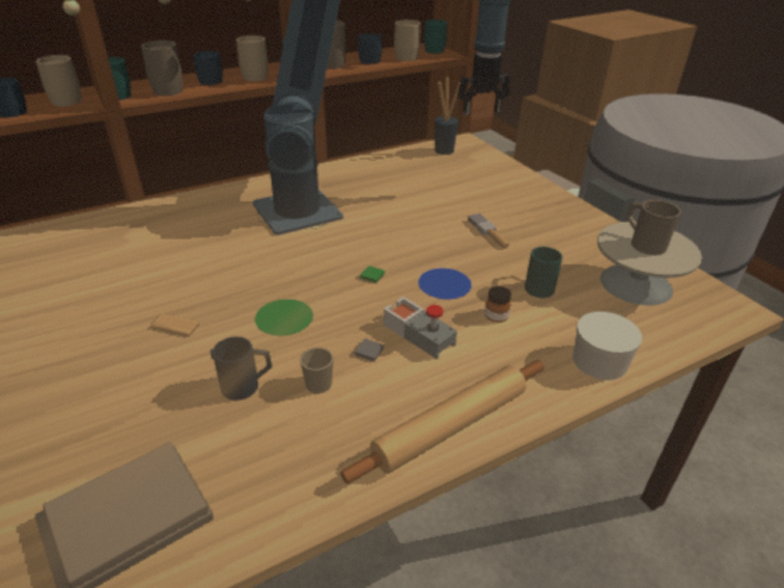

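The top view shows the feeder near view px (365,265), with the red cap at (361,242) and the magazine at (379,292). The blue mat is at (288,345), the jar at (262,255) and the teal jug at (167,275). The scene view agrees. Next I measure.

Run:
```python
from h import *
R={}
for n in('top','scene'):
    c=cam(n); R[n]=c
    print(n,'base,tcp px',proj(c,[[0,0,0],[.123,.536,.231]]).round(0).tolist())
    for nm,lo,hi,z in(('blue',(105,120,60),(125,255,255),0),('red',(0,190,90),(4,255,255),.092),('red2',(175,190,90),(180,255,255),.092),('tile',(5,130,120),(13,255,255),.036),('green',(50,120,50),(75,255,255),0)):
        for s,ce,m in blobs(c,lo,hi,40):
            mm=m.astype(np.uint8); r=cv2.minAreaRect(cv2.findContours(mm,0,2)[0][0])
            print(n,nm,s,ce,ray(c,*ce,z).round(4)[:2], 'box',[ray(c,*p,z).round(3)[:2].tolist() for p in cv2.boxPoints(r)] if nm=='tile' else '')
c=R['top']
# rough feeder corners in the picture (view px /1.4)
for nm,u,v,z in(('box far L',342,231,.042),('box far R',374,222,.042),('mag near L',367,313,.046),('mag near R',400,303,.046),('jar',262,254,.065),('jugteal',167,272,.1),('brush',155,430,0),('slate',592,272,.1),('grey tile',437,269,.012),('green tile',368,402,.012)):
    print(nm,ray(c,u/1.4,v/1.4,z).round(3))
```

```text
top base,tcp px [[283.0, 450.0], [5.0, 440.0]]
top blue [181, 222, 50, 49, 1924] [205.5, 246.3] [0.5001 0.1847] box 
top red [251, 166, 14, 13, 147] [257.5, 172.0] [0.6699 0.0402] box 
top tile [263, 199, 17, 19, 190] [271.1, 208.1] [0.589  0.0121] box [[0.603, 0.035], [0.613, 0.002], [0.576, -0.009], [0.567, 0.024]]
top green [335, 240, 50, 51, 2005] [359.5, 265.1] [ 0.4407 -0.2075] box 
top green [250, 276, 25, 24, 325] [262.0, 287.3] [0.3919 0.0419] box 
scene base,tcp px [[212.0, 150.0], [343.0, 83.0]]
scene blue [300, 193, 36, 20, 555] [317.3, 202.3] [0.5043 0.1836] box 
scene tile [281, 218, 14, 9, 72] [287.5, 221.8] [0.5875 0.0174] box [[0.576, -0.0], [0.556, 0.025], [0.597, 0.036], [0.616, 0.01]]
scene tile [372, 258, 16, 11, 64] [379.9, 262.8] [0.8599 0.1517] box [[0.853, 0.13], [0.852, 0.18], [0.868, 0.173], [0.869, 0.124]]
scene tile [246, 327, 21, 15, 136] [256.1, 333.9] [ 0.9077 -0.2493] box [[0.901, -0.274], [0.898, -0.221], [0.915, -0.223], [0.917, -0.275]]
scene green [259, 191, 15, 9, 79] [265.8, 194.8] [0.3838 0.0487] box 
scene green [190, 215, 21, 15, 95] [199.0, 220.8] [ 0.4133 -0.2071] box 
box far L [0.7   0.077 0.042]
box far R [0.715 0.019 0.042]
mag near L [0.55  0.035 0.046]
mag near R [ 0.566 -0.024  0.046]
jar [0.658 0.216 0.065]
jugteal [0.625 0.37  0.1  ]
brush [0.353 0.427 0.   ]
slate [ 0.602 -0.349  0.1  ]
grey tile [ 0.63  -0.093  0.012]
green tile [0.393 0.039 0.012]
```

Feeder yaw is about 16°. Its origin is near (0.588, 0.014) and the plunger near (0.670, 0.039). The tile should come out at about (0.51, -0.01), and the blue mat is at (0.50, 0.185). I'm moving above the plunger with the fingers shut.

```bash
python3 -m inch '{"grip":[0,0,0,0,0,0,0,0],"linear":[[-3.5,-2,0],[-3.5,-2,0],[-3.5,-2,0],[-3.5,-2,0],[-3.5,-2,0],[-3.5,-2,0],[-3.5,-2,0],[-3.5,-2,0]],"spin":[0,0,0,0,0,0,0,0]}' 40
python3 -m inch '{"grip":[0,0,0,0,0,0,0,0],"linear":[[-3.5,-2,0],[-3.5,-2,0],[-3.5,-2,0],[-3.5,-2,0],[-3.5,-2,0],[-3.5,-2,0],[-3.5,-2,0],[-3.5,-2,0]],"spin":[0,0,0,0,0,0,0,0]}'
python3 -m inch '{"grip":[0,0,0,0,0,0,0,0],"linear":[[0,0,0],[0,0,0],[0,0,0],[0,0,0],[0,0,0],[0,0,0],[0,0,0],[0,0,0]],"spin":[1,1,1,1,1,1,1,1]}'
python3 -m inch '{"grip":[0,0,0,0,0],"linear":[[0,0,0],[0,0,0],[0,0,0],[0,0,0],[0,0,0]],"spin":[1,1,1,1,0]}'
cat >> h.py <<'E'
def to(p,yaw=None):
    o=env.get_obs(); T=np.array(o['tcp_rot']); d=np.array(p)-np.array(o['position'])
    y=np.degrees(np.arctan2(T[1,0],T[0,0]))
    print('t',o['clock'],'pos',np.round(o['position'],4),'yaw_x',y.round(1),'shift cm',(T.T@d*100).round(2),'spin units',None if yaw is None else round((y-yaw)/6,2),'F',np.round(o['ft_force'],1),'open',round(o['opening'],3))
E
python3 -c "
from h import *
to([.6700,.0395,.12],93)"
```

```text
clock: 0.87
position: [0.3617, 0.3151, 0.2285]
tcp_rot: [[-0.978, 0.208, -0.003], [0.208, 0.978, 0.001], [0.004, 0.0, -1.0]]
ft_force: [0.5, 0.0, 0.4]
opening: -0.0
clock: 1.53
position: [0.6076, 0.0897, 0.2269]
tcp_rot: [[-0.978, 0.209, -0.004], [0.209, 0.978, 0.002], [0.004, 0.001, -1.0]]
ft_force: [0.3, 1.7, -0.2]
opening: 0.003
clock: 2.2
position: [0.6142, 0.0781, 0.2208]
tcp_rot: [[-0.456, 0.89, -0.009], [0.89, 0.456, -0.0], [0.004, -0.008, -1.0]]
ft_force: [-0.7, -1.0, 0.2]
opening: -0.0
clock: 2.62
position: [0.6134, 0.078, 0.2188]
tcp_rot: [[-0.028, 1.0, -0.013], [1.0, 0.028, -0.0], [0.0, -0.013, -1.0]]
ft_force: [0.2, 0.3, 0.6]
opening: -0.004
t 2.6167 pos [0.6134 0.078  0.2188] yaw_x 91.6 shift cm [-4.01  5.68  9.81] spin units -0.23 F [0.2 0.3 0.6] open -0.004
```

```bash
python3 -m inch '{"grip":[0,0,0,0,0,0,0],"linear":[[-1.4,1.9,0],[-1.3,1.9,2],[-1.3,1.9,2],[0,0,2],[0,0,2],[0,0,1.5],[0,0,0]],"spin":[0,0,0,0,0,0,0]}'
python3 -c "
from h import *
to([.6700,.0395,.095],93)
c=cam('top');save(c,'top2.png',(180,100,380,300),3)
c=cam('scene');save(c,'sc2.png',(230,160,380,270),5)"
```

```text
clock: 3.2
position: [0.6738, 0.0383, 0.1201]
tcp_rot: [[-0.053, 0.999, -0.01], [0.999, 0.053, -0.0], [0.0, -0.01, -1.0]]
ft_force: [-1.5, -0.0, -0.4]
opening: -0.003
t 3.2 pos [0.6738 0.0383 0.1201] yaw_x 93.1 shift cm [ 0.14 -0.35  2.51] spin units 0.01 F [-1.5 -0.  -0.4] open -0.003
```

View pics/sc2.png

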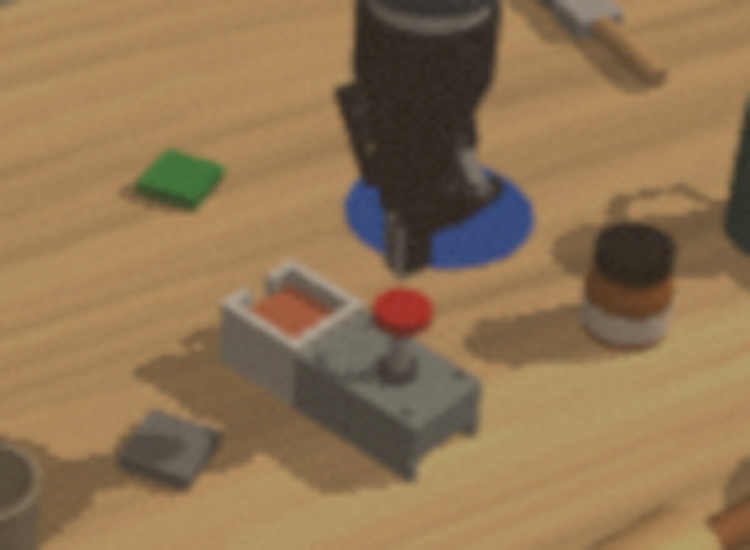

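The picture shows the shut fingertips at crop px (403,270), straight above the cap at (403,310). Descending to just above the cap, then pressing.

```bash
python3 -m inch '{"grip":[0,0,0,0],"linear":[[0.1,-0.3,1],[0,0,1],[0,0,0.2],[0,0,0]],"spin":[0,0,0,0]}'
python3 -m inch '{"grip":[0,0,0,0,0,0,0,0],"linear":[[0,0,0.6],[0,0,0.6],[0,0,0.6],[0,0,0.6],[0,0,0.6],[0,0,0.6],[0,0,0.4],[0,0,0.3]],"spin":[0,0,0,0,0,0,0,0]}'
python3 -c "
from h import *
to([.6700,.0395,.058],93)"
```

```text
clock: 3.63
position: [0.6743, 0.0396, 0.1044]
tcp_rot: [[-0.056, 0.998, 0.002], [0.998, 0.056, -0.001], [-0.002, 0.002, -1.0]]
ft_force: [0.4, 0.1, 0.4]
opening: 0.001
clock: 4.3
position: [0.6759, 0.0397, 0.0668]
tcp_rot: [[-0.058, 0.998, 0.01], [0.998, 0.058, -0.003], [-0.003, 0.009, -1.0]]
ft_force: [-2.9, 0.4, 9.3]
opening: -0.002
t 4.3 pos [0.6759 0.0397 0.0668] yaw_x 93.3 shift cm [ 0.01 -0.6   0.87] spin units 0.05 F [-2.9  0.4  9.3] open -0.002
```

```bash
python3 -m inch '{"grip":[0,0,0,0,0],"linear":[[0,-0.1,0.5],[0,-0.1,0.5],[0,-0.1,0.5],[0,0,0.5],[0,0,0.5]],"spin":[0,0,0,0,0]}'
python3 -c "
from h import *
to([.6700,.0395,.058],93)"
```

```text
clock: 4.72
position: [0.6764, 0.0397, 0.0578]
tcp_rot: [[-0.059, 0.998, 0.022], [0.998, 0.06, -0.004], [-0.006, 0.022, -1.0]]
ft_force: [-15.5, 0.3, 32.5]
opening: 0.0
t 4.7167 pos [0.6764 0.0397 0.0578] yaw_x 93.4 shift cm [ 0.02 -0.64 -0.03] spin units 0.07 F [-15.5   0.3  32.5] open 0.0
```

The plunger is at its hard stop (0.0578 m, 32 N). I'm checking the tile by colour before letting go.

```bash
cat >> h.py <<'E'
def tile(c,z=.012,lo=(4,110,70),hi=(13,255,255),near=(.5,.08),r=.16):
    out=[]
    for s,ce,m in blobs(c,lo,hi,60):
        p=ray(c,*ce,z)[:2]
        if np.hypot(*(p-near))<r:
            b=cv2.minAreaRect(cv2.findContours(m.astype(np.uint8),0,2)[0][0])
            q=[ray(c,*x,z)[:2] for x in cv2.boxPoints(b)]
            out.append((s[4],p.round(4).tolist(),[x.round(3).tolist() for x in q]))
    return out
E
python3 -c "
from h import *
for n in('top','scene'):
    c=cam(n); print(n,tile(c))
    save(c,n+'3.png',*(((180,100,380,300),3) if n=='top' else ((230,160,380,270),5)))
to([.67,.0395,.1])"
```

```text
top [(131, [0.5906, 0.0024], [[0.612, 0.026], [0.62, 0.0], [0.574, -0.013], [0.566, 0.012]]), (330, [0.5188, -0.0059], [[0.534, 0.024], [0.548, -0.021], [0.504, -0.034], [0.49, 0.01]])]
scene [(139, [0.522, -0.0115], [[0.515, -0.039], [0.475, 0.007], [0.522, 0.019], [0.559, -0.027]]), (88, [0.5612, 0.0337], [[0.549, 0.012], [0.524, 0.041], [0.572, 0.056], [0.596, 0.026]])]
t 4.8167 pos [0.6764 0.0397 0.0578] yaw_x 93.4 shift cm [-0.01 -0.55 -4.23] spin units None F [-12.6   0.4  30.5] open -0.001
```

View pics/scene3.png

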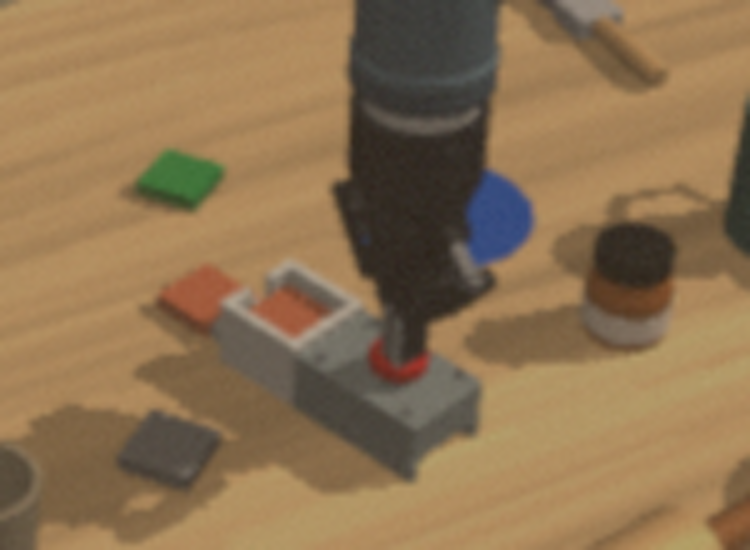

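The tile (crop px (203,295)) is out in front of the slot at about (0.519, -0.006), some 72 mm from the feeder origin, and the cap is fully down. Releasing straight up.

```bash
python3 -m inch '{"grip":[0,0,0,0,0,0,0,0],"linear":[[0,0,-0.6],[0,0,-0.8],[0,0,-1],[0,0,-1],[0,0,-1],[0,0,-1.5],[0,0,-2],[0,0,-2]],"spin":[0,0,0,0,0,0,0,0]}'
python3 -m inch '{"grip":[2,2,2],"linear":[[0,0,-2],[0,0,-1],[0,0,0]],"spin":[0,0,0]}'
python3 -c "
from h import *
for n in('top','scene'):
    c=cam(n); print(n,tile(c))
    for s,ce,m in blobs(c,(0,190,90),(4,255,255),20)+blobs(c,(175,190,90),(180,255,255),20): print('cap',s[4],ray(c,*ce,.092))
to([.516,-.055,.12],93)"
```

```text
clock: 5.48
position: [0.6718, 0.0403, 0.1601]
tcp_rot: [[-0.06, 0.998, 0.017], [0.998, 0.06, -0.004], [-0.005, 0.017, -1.0]]
ft_force: [0.6, -0.4, -0.5]
opening: 0.0
clock: 5.73
position: [0.6726, 0.0404, 0.1956]
tcp_rot: [[-0.06, 0.998, 0.022], [0.998, 0.06, -0.004], [-0.006, 0.021, -1.0]]
ft_force: [1.2, -0.3, -0.6]
opening: 0.234
top [(204, [0.5913, 0.008], [[0.568, 0.024], [0.62, 0.019], [0.616, -0.014], [0.564, -0.008]]), (330, [0.5188, -0.0059], [[0.535, 0.023], [0.548, -0.021], [0.504, -0.034], [0.491, 0.009]])]
scene [(141, [0.523, -0.0117], [[0.516, -0.04], [0.476, 0.008], [0.526, 0.021], [0.564, -0.027]])]
t 5.8333 pos [0.6717 0.0405 0.1932] yaw_x 93.4 shift cm [ -8.56 -16.25   7.07] spin units 0.07 F [-0.3 -0.5 -0.3] open 0.232
```

The tile has stayed out and the cap reads about up. I'm moving to the -y side of the tile with the fingers slightly apart as a flat pusher.

```bash
python3 -m inch '{"grip":[1.4,1.4,1.4,1.4,1.4,1.4,1.4],"linear":[[-2.4,-3.2,0],[-2.4,-3.2,0],[-2.4,-3.2,0],[-2.4,-3.2,0],[0,-1.5,1.5],[0,0,2],[0,0,0]],"spin":[-0.4,0,0,0,0,0,0]}'
python3 -c "
from h import *
to([.526,-.065,.03],96)"
```

```text
clock: 6.42
position: [0.5274, -0.0698, 0.1418]
tcp_rot: [[-0.106, 0.994, 0.001], [0.994, 0.106, 0.001], [0.001, 0.001, -1.0]]
ft_force: [-0.5, 0.4, -0.1]
opening: 0.167
t 6.4167 pos [ 0.5274 -0.0698  0.1418] yaw_x 96.1 shift cm [ 0.48 -0.1  11.18] spin units 0.02 F [-0.5  0.4 -0.1] open 0.167
```

```bash
python3 -m inch '{"grip":[1.4,1.4,1.4,1.4,1.4,1.4,1.4],"linear":[[0.2,0,2.5],[0,0,2.5],[0,0,2.5],[0,0,2],[0,0,1.5],[0,0,0.5],[0,0,0]],"spin":[0,0,0,0,0,0,0]}'
python3 -c "
from h import *
to([.526,-.065,.006],96)"
```

```text
clock: 7.0
position: [0.5261, -0.0658, 0.0194]
tcp_rot: [[-0.107, 0.994, -0.006], [0.994, 0.107, 0.005], [0.005, -0.006, -1.0]]
ft_force: [0.2, -0.4, 0.7]
opening: 0.163
t 7.0 pos [ 0.5261 -0.0658  0.0194] yaw_x 96.1 shift cm [0.07 0.   1.34] spin units 0.02 F [ 0.2 -0.4  0.7] open 0.163
```

```bash
python3 -m inch '{"grip":[1.4,1.4,1.4,1.4],"linear":[[0,0,0.6],[0,0,0.5],[0,0,0.2],[0,0,0]],"spin":[0,0,0,0]}'
python3 -c "
from h import *
to([.5158,.035,.006],96)
c=cam('scene');save(c,'sc4.png',(230,160,380,270),5)"
```

```text
clock: 7.33
position: [0.528, -0.0656, 0.007]
tcp_rot: [[-0.108, 0.994, -0.004], [0.994, 0.108, 0.004], [0.004, -0.004, -1.0]]
ft_force: [0.5, -0.3, 0.6]
opening: 0.164
t 7.3333 pos [ 0.528  -0.0656  0.007 ] yaw_x 96.2 shift cm [10.13 -0.13  0.15] spin units 0.03 F [ 0.5 -0.3  0.6] open 0.164
```

View pics/sc4.png

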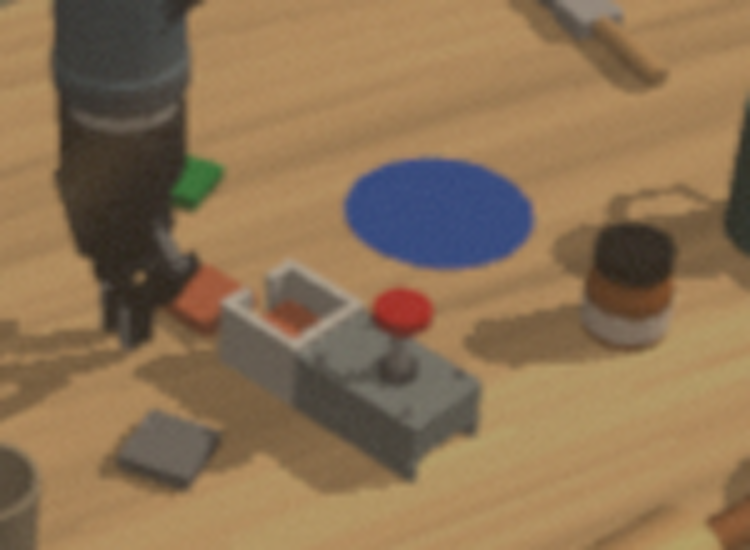

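The plunger is up (cap at crop px (403,310)) and the stack has dropped one level. The fingers stand on the near side of the tile, clear of the feeder. Pushing in slow rows.

```bash
python3 -m inch '{"grip":[1.4,1.4,1.4,1.4,1.4,1.4,1.4,1.4],"linear":[[0.8,-0.1,0],[0.8,-0.1,0],[0.8,0,0],[0.8,0,0],[0.8,0,0],[0.8,0,0],[0.8,0,0],[0.8,0,0]],"spin":[0,0,0,0,0,0,0,0]}'
python3 -c "
from h import *
c=cam('top');print(tile(c))
to([.504,.151,.006],96)"
```

```text
clock: 8.05
position: [0.52, 0.0031, 0.0102]
tcp_rot: [[-0.107, 0.994, 0.001], [0.994, 0.107, 0.002], [0.002, 0.001, -1.0]]
ft_force: [-0.8, -0.1, -0.1]
opening: 0.164
[]
t 8.1 pos [0.5194 0.0045 0.0101] yaw_x 96.2 shift cm [14.72  0.05  0.45] spin units 0.03 F [-1.5  1.3 -0.2] open 0.165
```

The tip has crept up to 10 mm, so I'm lowering it and then looking.

```bash
python3 -m inch '{"grip":[1.4,1.4,1.4],"linear":[[0,0,0.4],[0,0,0.2],[0,0,0]],"spin":[0,0,0]}'
python3 -c "
from h import *
to([.504,.151,.006],96)
for n in('top','scene'):
    c=cam(n); print(n,tile(c))
    save(c,n+'5.png',*(((180,100,380,300),3) if n=='top' else ((230,160,380,270),5)))"
```

```text
clock: 8.35
position: [0.5195, 0.0058, 0.0036]
tcp_rot: [[-0.11, 0.994, 0.001], [0.994, 0.11, 0.003], [0.003, 0.001, -1.0]]
ft_force: [-0.0, -1.0, 0.1]
opening: 0.163
t 8.35 pos [0.5195 0.0058 0.0036] yaw_x 96.3 shift cm [14.6   0.06 -0.2 ] spin units 0.05 F [-0.  -1.   0.1] open 0.163
top []
scene [(79, [0.5487, 0.0318], [[0.508, 0.027], [0.504, 0.062], [0.581, 0.04], [0.584, 0.008]])]
```

View pics/scene5.png

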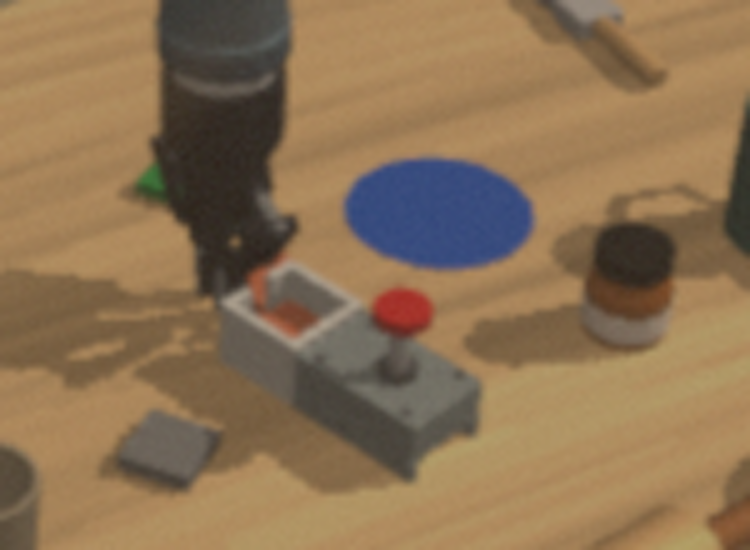

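The tile shows behind the magazine at crop px (265,275), ahead of the fingers. Pushing on.

```bash
python3 -m inch '{"grip":[1.4,1.4,1.4,1.4,1.4,1.4,1.4,1.4],"linear":[[0.8,0,0],[0.8,0,0],[0.8,0,0],[0.8,0,0.03],[0.8,0,0.03],[0.8,0,0.03],[0.8,0,0.03],[0.8,0,0.03]],"spin":[0,0,0,0,0,0,0,0]}'
python3 -c "
from h import *
to([.504,.151,.006],96)
for n in('top','scene'):
    c=cam(n); print(n,tile(c,near=(.5,.13),r=.12))"
```

```text
clock: 9.12
position: [0.5125, 0.0737, 0.0025]
tcp_rot: [[-0.106, 0.994, 0.002], [0.994, 0.106, 0.003], [0.002, 0.002, -1.0]]
ft_force: [0.2, -0.1, 0.3]
opening: 0.165
t 9.1167 pos [0.5125 0.0737 0.0025] yaw_x 96.1 shift cm [ 7.78 -0.02 -0.33] spin units 0.02 F [ 0.2 -0.1  0.3] open 0.165
top []
scene [(96, [0.5273, 0.1077], [[0.509, 0.09], [0.499, 0.137], [0.543, 0.126], [0.552, 0.079]])]
```

```bash
python3 -m inch '{"grip":[1.4,1.4,1.4,1.4,1.4,1.4,1.4,1.4],"linear":[[0.8,0,-0.1],[0.8,0,-0.05],[0.8,0,0],[0.8,0,0],[0.8,0,0],[0.8,0,0],[0.8,0,0],[0.5,0,0]],"spin":[0,0,0,0,0,0,0,0]}'
python3 -c "
from h import *
to([.504,.151,.006],96)
for n in('top','scene'):
    c=cam(n); print(n,tile(c,near=(.5,.18),r=.1))
save(c,'sc6.png',(230,160,380,270),5)"
```

```text
clock: 9.88
position: [0.505, 0.1402, 0.0042]
tcp_rot: [[-0.106, 0.994, 0.001], [0.994, 0.106, 0.003], [0.003, 0.001, -1.0]]
ft_force: [-0.6, 0.1, 0.4]
opening: 0.163
t 9.8833 pos [0.505  0.1402 0.0042] yaw_x 96.1 shift cm [ 1.08  0.02 -0.18] spin units 0.02 F [-0.6  0.1  0.4] open 0.163
top []
scene [(82, [0.5186, 0.174], [[0.498, 0.16], [0.493, 0.207], [0.534, 0.192], [0.539, 0.146]])]
```

View pics/sc6.png

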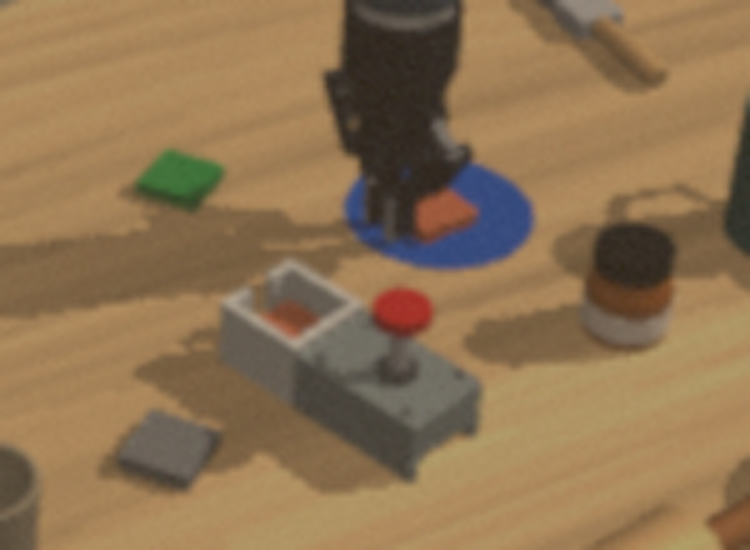

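The tile is on the blue mat (crop px (445,215), mat centre near (440,212)), close to centred. One more small nudge, then I back off and rise.

```bash
python3 -m inch '{"grip":[1.4,1.4,1.4],"linear":[[0.5,0,0],[0.3,0,0],[0,0,0]],"spin":[0,0,0]}'
python3 -m inch '{"grip":[1.4,1.4,1.4,1.4,1.4,1.4,1.4,1.4],"linear":[[-1,0,0],[-1.5,0,0],[-1.5,0,0],[-1,0,-1],[-1,0,-2.5],[-1,0,-3],[-1,0,-3],[-1,0,-3]],"spin":[0,0,0,0,0,0,0,0]}'
python3 -m inch '{"grip":[1.4,1.4,1.4,1.4,1.4,1.4,1.4,1.4],"linear":[[-3,-3,-1],[-3,-3,-1],[-3,-3,-1],[-3,-3,0],[-3,-3,0],[-3,0,0],[-3,0,0],[0,0,0]],"spin":[0,0,0,0,0,0,0,0]}'
python3 -c "
from h import *
to([.5,0,.1])
for n in('top','scene'):
    c=cam(n); print(n,tile(c,near=(.5,.18),r=.1),tile(c,z=.024,near=(.588,.014),r=.03))
    for s,ce,m in blobs(c,(0,190,90),(4,255,255),20)+blobs(c,(175,190,90),(180,255,255),20): print('cap',s[4],ray(c,*ce,.092))
    if n=='top':
        for x in tile(c,near=(.5,.18),r=.1): print('corner dist',np.hypot(*(np.array(x[2])-[.5,.1847]).T).round(3))
        save(c,'top7.png',s=1.4)"
```

```text
clock: 10.23
position: [0.5042, 0.1486, 0.0042]
tcp_rot: [[-0.107, 0.994, 0.001], [0.994, 0.107, 0.002], [0.002, 0.002, -1.0]]
ft_force: [-0.3, 0.3, 0.3]
opening: 0.165
clock: 10.9
position: [0.5085, 0.0515, 0.1285]
tcp_rot: [[-0.107, 0.994, -0.016], [0.994, 0.107, 0.003], [0.005, -0.015, -1.0]]
ft_force: [1.4, 0.0, 0.4]
opening: 0.163
clock: 11.57
position: [0.3887, -0.1797, 0.1742]
tcp_rot: [[-0.104, 0.994, 0.011], [0.994, 0.105, -0.01], [-0.011, 0.01, -1.0]]
ft_force: [0.1, -0.6, 1.3]
opening: 0.17
t 11.5667 pos [ 0.3887 -0.1797  0.1742] yaw_x 96.0 shift cm [16.79 12.87  7.37] spin units None F [ 0.1 -0.6  1.3] open 0.17
top [(310, [0.502, 0.181], [[0.523, 0.206], [0.526, 0.161], [0.482, 0.157], [0.478, 0.201]])] [(329, [0.5899, 0.0162], [[0.605, 0.046], [0.618, 0.0], [0.573, -0.013], [0.56, 0.032]])]
cap 148 [0.66990059 0.04023322 0.092     ]
corner dist [0.031 0.035 0.033 0.027]
scene [(119, [0.5109, 0.1778], [[0.489, 0.156], [0.482, 0.216], [0.533, 0.197], [0.54, 0.14]])] []
```

View pics/top7.png

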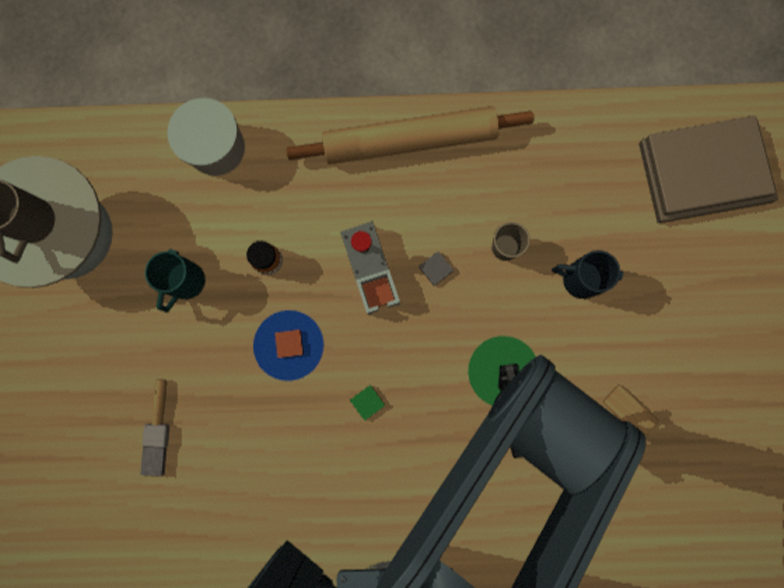

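The tile lies centred on the blue mat at view px (289,344) and the cap is up. The other tiles are centred in the magazine, the bystanders haven't moved, and the arm is clear. Handing in.

```bash
python3 -m inch '{"grip":[1.4,1.4,1.4],"linear":[[0,0,0],[0,0,0],[0,0,0]],"spin":[0,0,0]}' && python3 -c "
from rig import env
print(env.hand_in())"
```

```text
clock: 11.92
position: [0.3873, -0.1734, 0.1737]
tcp_rot: [[-0.106, 0.994, 0.009], [0.994, 0.106, -0.004], [-0.005, 0.008, -1.0]]
ft_force: [0.0, 0.9, 0.1]
opening: 0.168
the job is handed in; nothing more can be done
None
```

I pressed the plunger once to its hard stop (tip at 58 mm, about 32 N) and let it spring back. One tile came out, and I pushed it along the table with the nearly shut fingers onto the blue mat. I handed in at 11.9 s; the hand-in gives no verdict.

**Last checks, top view:**
- **Tile:** its centre is about 4 mm from the mat centre and its corners are 27–35 mm from it (limit 67 mm).
- **Feeder:** the cap is back where it started, and the remaining tiles look centred in the magazine (about 3 mm from the estimated axis).
- **Bystanders:** all look unmoved except the kidney, which the arm partly hid; I was never near it.
- **Arm:** it is clear of everything, tip 17 cm up, with only noise on the force sensor.

**Checks that disagreed or failed:**
- **Tile position:** the scene camera put the tile centre about 9 mm farther out in x, with a coarser mask on a slanted view. That still leaves it well inside the mat.
- **Magazine tiles:** the scene-camera mask found none in the magazine at the end, so their position rests on the top view. The last scene picture did show clay in the magazine.
- **During the push:** the top-view mask lost the tile under the arm, so I followed it with the scene camera. The fingertips also crept up to 10 mm early on, so I lowered them again.

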